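Spin-test two display turntables and reject the one that binds

ROBOT

A 7-joint arm with a two-finger parallel gripper is mounted at the origin on a cart in front of the work surface, level with it; the furniture and walls round the work are solid. World frame = base frame: x ahead of the robot, y to its left, z up, the work surface at z = 0. Lengths are in mm, angles in rad, forces in N, time in s.
With the tool pointing down it reaches from about 400 to 875 mm from the base axis. Payload 4.4 kg.
Tool frame: the origin (TCP) lies at the very end of the fingers, on their centre line; the grasp point (between the pads) lies 19 mm behind it; z points along the fingers, y is the direction in which the jaws open and shut (so a half turn about z gives the same grasp; the last joint's range is limited). The gripper opens to 85 mm and grips with 20 to 120 N. Pads are 22 mm wide; open, the fingers measure 114 mm over their backs; the gripper's body (76 mm by 85 mm) begins 54 mm behind the grasp point. The pads swing forward as they close: fully open they stand 13 mm farther back than shut.
Start: joints at [1.034, 0.628, 0.038, 1.517, -0.027, 0.996, -0.02], TCP at [294.869, -579.285, 210.713] pointing down, gripper open.
Joint ranges: [-3.06, 3.06], [-0.37, 2.12], [-1.25, 1.32], [0.18, 2.47], [-1.1, 4.24], [0.23, 1.98], [-2.94, 2.94]. Speed limits (rad/s): [2.57, 2.57, 3.14, 3.14, 3.14, 3.14, 3.14].

INTERFACE

Orientations are given as [roll, pitch, yaw] about the fixed x, y, z axes, in that order (R = Rz(yaw) Ry(pitch) Rx(roll)).
In Python, from cell import ctrl gives the robot as it stands.
- The arm moves only by the shell command python3 -m crank 'ROWS' [OPENING]. ROWS is JSON, a list that holds one entry, the list of rows, each a list of 6 numbers: the shift along the tool's x, y, z in units of 30 mm (1.0 is 30 mm), then the turn, a rotation vector about the tool's x, y, z in units of 6 degrees (1.0 is 6 degrees). In form: [[[tx, ty, tz, rx, ry, rz], ...]]. A call has 1 to 12 rows; each row shifts and turns the pose as measured when the row begins, along the tool's axes as they then stand; what a row does not reach is not made up. A row lasts 1/12 s, in which the tool goes at most 41.7 mm and 7.16 degrees, less where a joint would pass 70% of its speed; a pose out of reach is approached as far as the arm can. A call is refused whole if a number of a shift passes 1 or a number of a turn 1, either way. A call with a gripper value outside its range is refused whole. OPENING is the gripper command: -1 is fully open, 1 is shut, values between are in proportion, set as the call begins (- or left out, the last holds). The fingers move at their own pace and stop on an object; the grip force is fixed at half the most. Time passes only in rows, so rows that do not move let the fingers close. It gives the time, the measured TCP pose, the force and the opening at its end, in the units of the state.
- ctrl.read_state(): the state, without advancing time (a new reading comes with each control period).
- ctrl.get_image(name): name is "scene" or "top" or "wrist"; returns a dict with "color" (384x512x3 uint8, red, green, blue), "depth" (384x512 float32, mm along the optical axis (not along the pixel's ray), 0 where there is no reading), "camera_matrix" (3x3 intrinsics, pixels), "R" (3x3) and "t" (3): a world point X has camera coordinates R X + t. Camera axes: x right, y down, z forward; pixel columns grow to the right and rows downward; lengths in mm; the calibration is good to about 2 mm. A picture is of the moment at which its call begins.
- ctrl.finish_job(): hands the job in, once; it reports no verdict.
Trained networks look in a picture, given as the dict that the camera call returned (one of the last four; its "shot" number tells which), for a name from the list of things; names that differ only in an ending like _2 or _b are one class to them, and where a whole thing is asked for, a point or a joint stands for the part that bears it (a point fixed in the world has none). Each returns a list of dicts, best first, with "conf" (0 to 1); they miss things now and then, are a little off and sometimes report something else, mostly with a low value. They report only what shows in the picture. A call takes as long as a camera call. They do not tell look-alikes from the thing itself.
- ctrl.search_frame(query, picture): "extent" ([centre column, centre row, width, height] in pixels, round what is visible of it).
The state is a dict: "clock": time; "qpos": joint angles; "qd": joint speeds; "tau": joint torques, N m; "eef_pos": TCP position; "tool_rot": TCP orientation; "force": force on the tool from outside, world axes, zero at the start; "torque": the same for the moment, N m; "width": finger opening in mm.
Only numpy, scipy, OpenCV 4.12 (cv2) and the standard library are available. Lean on these libraries where they do the work, as an engineer would, in place of code of your own. Each camera call takes 0.05 s, during which the arm holds its last target. There are 200 camera calls.

TASK

One of the two small wooden turntables on the table binds and the other runs freely. Give the disc of each one a spin by its dowel, at least an eighth of a turn, where it stands, to find out which is which; then set the binding one upright in the empty plywood tray and leave the free-running one standing where it is.

Things in the scene. Friction and masses are not known exactly. Their poses are not given: they have to be found in the camera images.
- turntable_1: loose round turntable, 0.55 kg, just like the other. Wooden foot 60 mm across, z 0 to 29 mm; on it a pale wooden disc 60 mm across, z 33 to 47 mm, turning about the upright centre line; on the disc, 23 mm off centre, a dark dowel 10 mm thick up to z 70 mm. Foot and disc can both be gripped across the 60 mm. Origin: centre of the underside, z up. They differ only in drag.
- disc_1 (a joint): angle of the disc of turntable_1, rad, counter-clockwise from above, counting on through full turns; starts within 0.1 of 0. Dowel direction = yaw of turntable_1 + this angle (0: on its +x). Pushed by its dowel and let go, a free disc coasts on for a second or more; a binding one stops at once (about 1 N on the dowel turns it).
- turntable_2: loose round turntable, 0.55 kg, just like the other. Wooden foot 60 mm across, z 0 to 29 mm; on it a pale wooden disc 60 mm across, z 33 to 47 mm, turning about the upright centre line; on the disc, 23 mm off centre, a dark dowel 10 mm thick up to z 70 mm. Foot and disc can both be gripped across the 60 mm. Origin: centre of the underside, z up. They differ only in drag.
- disc_2 (a joint): angle of the disc of turntable_2, rad, counter-clockwise from above, counting on through full turns; starts within 0.1 of 0. Dowel direction = yaw of turntable_2 + this angle (0: on its +x). Pushed by its dowel and let go, a free disc coasts on for a second or more; a binding one stops at once (about 1 N on the dowel turns it).
- reject_tray: an open, low plywood tray, fixed to the table, 160 mm (its x) by 150 mm (its y), 22 mm high, walls and floor about 6 mm thick; origin: centre of its underside. It holds the turntables that bind; empty at the start.
There are look-alikes about, which are no part of the job. Leave any green, red or yellow look-alike of the turntable_1 alone.

How it is judged:
By the outcome, as a careful person would: the job done as asked, in the order asked, and still so for the second after the job is handed in, with the robot touching nothing.
It also fails if it takes over 58 s, if anything falls off the work surface, if the arm or the gripper's body presses on something with over 40 N, if the wrist force passes 120 N, or if a joint passes its speed limit or range.

## Working session

There is one attempt and no reset: what is moved stays moved. The work goes in short steps, Python scripts to look and compute and a shell command to move; the robot and the scene stay as the last step left them, time stands still between calls to the robot, and variables do not carry over. Pictures are saved under pics/ and viewed, about 8 in all and at most 12, crops included, and the job is handed in when it is done.

```bash
mkdir -p pics; ls; cat > h.py <<'E'
from cell import ctrl
import numpy as np, cv2
def px2w(im,u,v,z=None):
    K=np.array(im["camera_matrix"]);R=np.array(im["R"]);t=np.array(im["t"])
    ray=R.T@np.linalg.inv(K)@np.array([u,v,1.]);c=-R.T@t
    if z is None: s=float(im["depth"][int(round(v)),int(round(u))])
    else: s=(z-c[2])/ray[2]
    return c+s*ray
def w2px(im,X):
    p=np.array(im["camera_matrix"])@(np.array(im["R"])@np.array(X,float)+np.array(im["t"]));return p[:2]/p[2]
def save(im,n,crop=None,s=1):
    c=im["color"]
    if crop: a,b,d,e=crop;c=c[b:e,a:d]
    cv2.imwrite("pics/"+n+".png",cv2.resize(c[:,:,::-1],None,fx=s,fy=s,interpolation=cv2.INTER_CUBIC))
E
python3 - <<'E'
from h import *
ims=[ctrl.get_image(n) for n in("scene","top")]
for n,im in zip(("scene","top"),ims):
    save(im,n+"0",s=1.5)
    for q in("turntable_1","disc_1","reject_tray"):
        for d in ctrl.search_frame(q,im):
            e=d["extent"];p=px2w(im,e[0],e[1]);print(n,q,round(d["conf"],2),np.round(e),np.round(p))
s=ctrl.read_state();print(s)
E
```

```text
pics
scene turntable_1 0.8 [349. 238.  20.  40.] [ 464. -302.   44.]
scene turntable_1 0.76 [316. 244.  28.  36.] [ 390. -256.   45.]
scene turntable_1 0.69 [240. 209.  20.  29.] [447.  19.  37.]
scene turntable_1 0.68 [200. 204.  19.  32.] [391. 116.  45.]
scene turntable_1 0.65 [308. 223.  21.  31.] [ 481. -179.   40.]
scene disc_1 0.77 [203. 200.  23.  21.] [417. 130.  45.]
scene disc_1 0.74 [310. 215.  22.  23.] [ 512. -163.   47.]
scene disc_1 0.6 [242. 202.  21.  16.] [469.  29.  48.]
scene disc_1 0.57 [350. 236.  14.  24.] [ 473. -300.   47.]
scene reject_tray 0.72 [180. 195.  68.  43.] [466. 280.   3.]
top turntable_1 0.85 [341. 221.  22.  18.] [ 396. -240.   46.]
top turntable_1 0.73 [313. 186.  22.  20.] [ 501. -162.   45.]
top turntable_1 0.71 [211. 217.  19.  19.] [410. 132.  50.]
top turntable_1 0.66 [244. 196.  21.  19.] [471.  39.  47.]
top turntable_1 0.65 [362. 194.  22.  20.] [ 474. -304.   47.]
top disc_1 0.92 [314. 184.  23.  23.] [ 506. -165.   48.]
top disc_1 0.81 [243. 197.  21.  21.] [467.  43.  47.]
top disc_1 0.79 [212. 216.  19.  21.] [411. 130.  47.]
top reject_tray 0.74 [165. 199.  59.  61.] [469. 277.   6.]
top reject_tray 0.2 [313. 184.  20.  24.] [ 505. -163.   49.]
{'clock': 0.4, 'qpos': array([ 1.03420815,  0.62856722,  0.03847759,  1.5175039 , -0.02701874,
        0.99630444, -0.01999249]), 'qd': array([-8.10949453e-04, -1.49928861e-03, -7.08793946e-05, -2.05768251e-03,
       -6.56539236e-04, -1.68397974e-04, -5.70535768e-04]), 'tau': array([-1.14098406e-03, -5.62668800e+01,  1.22371998e+00, -1.93479323e+01,
        1.08361096e-02,  4.22430327e-03, -6.19569420e-06]), 'eef_pos': array([ 294.83961224, -579.2061042 ,  210.57124258]), 'tool_rot': array([-3.14132655e+00, -5.07206695e-05,  4.70776263e-01]), 'force': array([ 0.04043699, -0.62812371, -0.25022268]), 'torque': array([ 0.06983178, -0.03618194, -0.03303251]), 'width': 85.38967388494889}
```

```bash
python3 - <<'E'
from h import *
im=ctrl.get_image("top");save(im,"t1",(120,140,400,270),2.8)
E
```

```text
(no output)
```

View pics/t1.png

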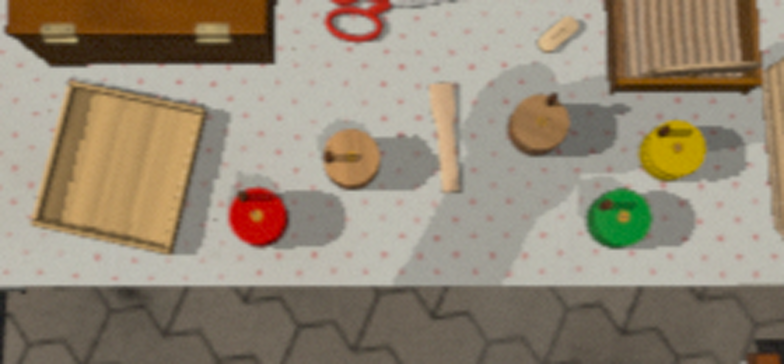

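View pics/scene0.png

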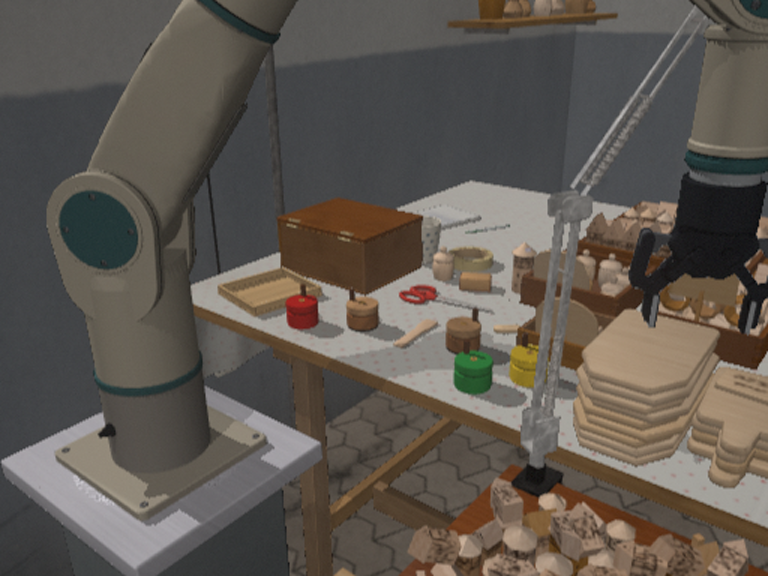

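```bash
cat >> h.py <<'E'
def cloud(im):
    K=np.array(im["camera_matrix"]);R=np.array(im["R"]);t=np.array(im["t"])
    v,u=np.mgrid[0:384,0:512];d=im["depth"].astype(float)
    P=np.stack([(u-K[0,2])/K[0,0]*d,(v-K[1,2])/K[1,1]*d,d],-1)-t
    P=P@R;P[d==0]=np.nan;return P
def tt(im,c,r=45):
    P=cloud(im);m=np.hypot(P[...,0]-c[0],P[...,1]-c[1])<r
    D=P[m&(P[...,2]>41)&(P[...,2]<53)];W=P[m&(P[...,2]>56)&(P[...,2]<80)]
    cc=cv2.minEnclosingCircle(D[:,:2].astype(np.float32))
    return D.mean(0).round(1),len(D),np.round(cc[0],1),round(cc[1],1),W.mean(0).round(1) if len(W) else None,len(W)
E
python3 - <<'E'
from h import *
im=ctrl.get_image("top")
print(tt(im,(470,39)));print(tt(im,(503,-163)))
for c in [(33,222),(70,82),(205,108),(172,251)]:
    print("tray",px2w(im,120+c[0]/2.8,140+c[1]/2.8,22).round())
P=cloud(im)
for n,c in dict(boxfront=(60,55),boxfr2=(270,60),slat=(445,90),slat2=(452,190)).items(): print(n,px2w(im,120+c[0]/2.8,140+c[1]/2.8).round())
for u,v in((245,196),(239,196),(312,184),(317,176)):print(px2w(im,u,v,47).round(),px2w(im,u,v,70).round())
s=ctrl.get_image("scene");Q=cloud(s)
for u,v in((360,315),(358,290),(376,140),(378,160),(380,200),(440,50)):print("lamp",Q[v-1:v+2,u-1:u+2].reshape(-1,3)[[0,4,8]].round().tolist())
w=ctrl.get_image("wrist");print(np.array(w["R"]).round(2),np.array(w["t"]).round(),np.array(w["camera_matrix"]).round())
E
```

```text
(array([471.1,  36. ,  46.7]), 314, array([471.3,  36.9]), 29.5, array([467.8,  59.4,  67.8]), 12)
(array([ 506.7, -159.9,   46.6]), 315, array([ 507.7, -160.6]), 30.1, array([ 528.3, -169.5,   67. ]), 13)
tray [405. 368.  22.]
tray [556. 336.  22.]
tray [527. 191.  22.]
tray [375. 222.  22.]
boxfront [582. 344.  34.]
boxfr2 [578. 122.  26.]
slat [550. -67.   5.]
slat2 [441. -73.   2.]
[470.  36.  47.] [466.  35.  70.]
[470.  53.  47.] [466.  52.  70.]
[ 505. -160.   47.] [ 500. -156.   70.]
[ 529. -175.   47.] [ 524. -171.   70.]
lamp [[241.0, -443.0, 27.0], [239.0, -447.0, 27.0], [246.0, -445.0, 20.0]]
lamp [[230.0, -440.0, 86.0], [228.0, -443.0, 86.0], [231.0, -444.0, 83.0]]
lamp [[235.0, -444.0, 364.0], [238.0, -445.0, 362.0], [239.0, -446.0, 360.0]]
lamp [[1169.0, -47.0, -2.0], [1160.0, -56.0, -2.0], [263.0, -443.0, 320.0]]
lamp [[264.0, -449.0, 253.0], [552.0, -332.0, 120.0], [552.0, -334.0, 118.0]]
lamp [[2769.0, 301.0, 237.0], [2766.0, 293.0, 232.0], [2777.0, 289.0, 225.0]]
[[ 0.45 -0.89 -0.  ]
 [-0.84 -0.43  0.33]
 [-0.29 -0.15 -0.94]] [-650.  -43.  382.] [[271.   0. 257.]
 [  0. 271. 189.]
 [  0.   0.   1.]]
```

```bash
python3 - <<'E'
from h import *
s=ctrl.get_image("scene");Q=cloud(s)
for (u,v) in [(380,137),(395,115),(410,93),(425,72),(440,50),(455,28),(465,10)]:
    W=Q[v-3:v+4,u-8:u+9].reshape(-1,3);D=s["depth"][v-3:v+4,u-8:u+9].ravel();D=np.where(D>0,D,9e9);i=np.argsort(D)[:8];print(u,v,W[i].round().tolist()[::3],D[i][:2])
im=ctrl.get_image("top")
P=cloud(im);m=(P[...,2]>130)
save(im,"t2",s=1.4)
v,u=np.where(m)
for k in range(0,len(v),max(1,len(v)//40)): print((u[k],v[k]),P[v[k],u[k]].round().tolist())
E
```

```text
380 137 [[234.0, -444.0, 369.0], [237.0, -445.0, 370.0], [241.0, -449.0, 372.0]] [729.03906 729.9338 ]
395 115 [[267.0, -466.0, 396.0], [270.0, -466.0, 397.0], [275.0, -467.0, 401.0]] [729.5054 730.6868]
410 93 [[296.0, -480.0, 433.0], [293.0, -478.0, 430.0], [294.0, -478.0, 431.0]] [726.7744 726.8275]
425 72 [[312.0, -489.0, 462.0], [311.0, -486.0, 460.0], [316.0, -490.0, 464.0]] [721.53534 721.65436]
440 50 [[338.0, -499.0, 495.0], [325.0, -483.0, 490.0], [332.0, -488.0, 495.0]] [720.06366 720.8918 ]
455 28 [[357.0, -511.0, 526.0], [348.0, -496.0, 525.0], [351.0, -496.0, 526.0]] [714.6837  715.44165]
465 10 [[302.0, -539.0, 553.0], [303.0, -539.0, 551.0], [303.0, -535.0, 553.0]] [648.3608 649.6372]
(np.int64(0), np.int64(0)) [978.0, 689.0, 198.0]
(np.int64(7), np.int64(6)) [981.0, 690.0, 171.0]
(np.int64(1), np.int64(13)) [946.0, 689.0, 190.0]
(np.int64(2), np.int64(20)) [931.0, 690.0, 182.0]
(np.int64(6), np.int64(27)) [922.0, 690.0, 165.0]
(np.int64(1), np.int64(35)) [833.0, 626.0, 261.0]
(np.int64(2), np.int64(43)) [828.0, 641.0, 236.0]
(np.int64(10), np.int64(49)) [829.0, 640.0
[... 1025 characters left out ...]
int64(283)) [246.0, -431.0, 328.0]
(np.int64(495), np.int64(289)) [238.0, -441.0, 372.0]
(np.int64(247), np.int64(356)) [59.0, 28.0, 146.0]
(np.int64(260), np.int64(359)) [64.0, -3.0, 189.0]
(np.int64(257), np.int64(362)) [64.0, 5.0, 210.0]
(np.int64(240), np.int64(365)) [48.0, 44.0, 177.0]
(np.int64(265), np.int64(367)) [76.0, -11.0, 285.0]
(np.int64(234), np.int64(370)) [26.0, 60.0, 141.0]
(np.int64(249), np.int64(372)) [60.0, 22.0, 264.0]
(np.int64(263), np.int64(374)) [75.0, -5.0, 325.0]
(np.int64(275), np.int64(376)) [76.0, -28.0, 337.0]
(np.int64(231), np.int64(379)) [4.0, 67.0, 137.0]
(np.int64(241), np.int64(381)) [48.0, 38.0, 281.0]
(np.int64(247), np.int64(383)) [58.0, 26.0, 320.0]
```

View pics/t2.png

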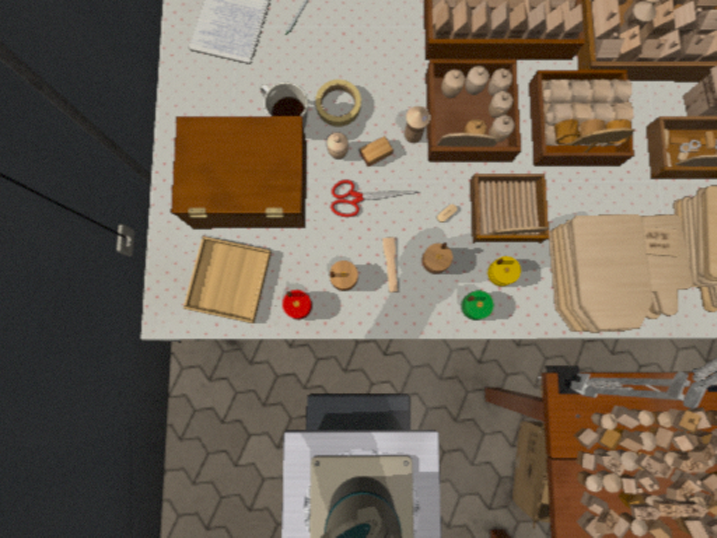

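View wrist.

```bash
python3 - <<'E'
from h import *
w=ctrl.get_image("wrist");save(w,"w1",s=1.4)
W=cloud(w)
print([(u,v,W[v,u].round().tolist()) for v in range(20,384,60) for u in range(20,512,80)])
s=ctrl.get_image("scene");Q=cloud(s)
for u,v in((430,250),(470,275),(510,290),(350,370),(420,360),(490,370),(510,200),(510,100),(440,300),(505,320)):print(u,v,Q[v,u].round())
E
```

```text
[(20, 20, [205.0, 361.0, -778.0]), (100, 20, [360.0, -334.0, 1.0]), (180, 20, [393.0, -460.0, 122.0]), (260, 20, [422.0, -517.0, 122.0]), (340, 20, [470.0, -583.0, 65.0]), (420, 20, [506.0, -654.0, 65.0]), (500, 20, [522.0, -702.0, 102.0]), (20, 80, [109.0, 58.0, -427.0]), (100, 80, [157.0, -10.0, -683.0]), (180, 80, [341.0, -445.0, 1.0]), (260, 80, [382.0, -538.0, 122.0]), (340, 80, [423.0, -613.0, 65.0]), (420, 80, [463.0, -690.0, 61.0]), (500, 80, [485.0, -737.0, 102.0]), (20, 140, [50.0, -119.0, -223.0]), (100, 140, [258.0, -417.0, 95.0]), (180, 140, [269.0, -473.0, -4.0]), (260, 140, [215.0, -635.0, -780.0]), (340, 140, [370.0, -669.0, 1.0]), (420, 140, [413.0, -738.0, 50.0]), (500, 140, [446.0, -788.0, 89.0]), (20, 200, [246.0, -436.0, 215.0]), (100, 200, [133.0, -400.0, 0.0]), (180, 200, [187.0, -506.0, 1.0]), (260, 200, [241.0, -612.0, 2.0]), (340, 200, [137.0, -1087.0, -781.0]), (420, 200, [349.0, -824.0, 0.0]), (500, 200, [402.0, -929.0, 0.0]), (20, 260, [-552.0, -16.0, -493.0]), (100, 260, [120.0, -459.0, 97.0]), (180, 260, [136.0, -544.0, 62.0]), (260, 260, [185.0, -640.0
[... 194 characters left out ...]
0, 320, [56.0, -580.0, 77.0]), (260, 320, [122.0, -672.0, 94.0]), (340, 320, [104.0, -841.0, 1.0]), (420, 320, [328.0, -629.0, 297.0]), (500, 320, [231.0, -1091.0, 0.0]), (20, 380, [277.0, -518.0, 323.0]), (100, 380, [-119.0, -514.0, 71.0]), (180, 380, [303.0, -554.0, 327.0]), (260, 380, [305.0, -575.0, 322.0]), (340, 380, [321.0, -589.0, 327.0]), (420, 380, [69.0, -1027.0, 23.0]), (500, 380, [336.0, -631.0, 323.0])]
430 250 [ 384. -511.  122.]
470 275 [ 440. -578.   64.]
510 290 [ 439. -650.   60.]
350 370 [  90. -504.   40.]
420 360 [ 175. -581.   42.]
490 370 [ 144. -681.  104.]
510 200 [ 805. -565.   94.]
510 100 [ 276. -613.  438.]
440 300 [ 386. -544.   20.]
505 320 [ 429. -655.   -1.]
```

View pics/w1.png

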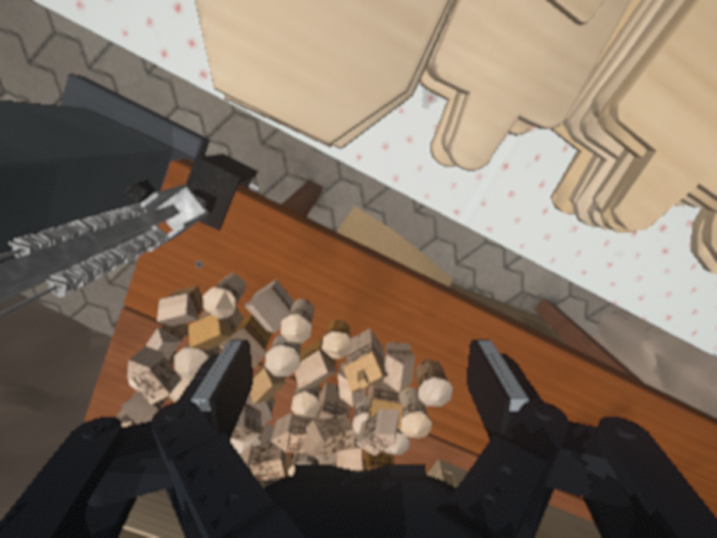

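The wooden ones are at t2 pixels (344,275) and (437,257); the red (297,304), green (478,305) and yellow (504,271) ones are look-alikes by colour. The lamp rod is beside the arm, on the way to the work. So I'll move away from it, pull in, and sweep past on its inner side.

```bash
python3 -m crank '[[[-0.8,-0.5,0,0,0,0],[-0.8,-0.5,0,0,0,0],[-0.8,-0.5,0,0,0,0],[-0.8,-0.5,0,0,0,0],[-0.8,-0.5,0,0,0,0],[-0.8,-0.5,0,0,0,0],[-0.8,-0.5,0,0,0,0]]]' 1; python3 -c "
from h import *
print(ctrl.read_state()['qpos'].round(2))"
```

```text
clock: 1.38
eef_pos: [101.5, -561.5, 209.3]
tool_rot: [3.137, -0.006, 0.487]
force: [-0.3, -0.0, 0.0]
width: 0.9
[ 1.33  0.51  0.03  1.75 -0.03  0.88  0.29]
```

```bash
python3 -m crank '[[[0.5,-0.95,0,0,0,0],[0.5,-0.95,0,0,0,0],[0.5,-0.95,0,0,0,0],[0.5,-0.95,0,0,0,0],[0.5,-0.95,0,0,0,0]]]'; python3 -c "
from h import *
print(ctrl.read_state()['qpos'].round(2))"
```

```text
clock: 1.8
eef_pos: [90.4, -402.7, 208.4]
tool_rot: [3.13, 0.003, 0.466]
force: [1.0, -0.3, 0.1]
width: 0.1
[ 1.26  0.29  0.03  2.15 -0.01  0.69  0.19]
```

```bash
python3 -m crank '[[[0.96,-0.06,0,0,0,0],[0.96,-0.06,0,0,0,0],[0.96,-0.06,0,0,0,0],[0.96,-0.06,0,0,0,0],[0.98,-0.22,0,0,0,0],[0.98,-0.22,0,0,0,0],[0.98,-0.22,0,0,0,0],[0.98,-0.22,0,0,0,0],[0.98,-0.22,0,0,0,0],[0.98,-0.22,0,0,0,0]]]'; python3 -c "
from h import *
print(ctrl.read_state()['qpos'].round(2))"
```

```text
clock: 2.63
eef_pos: [335.0, -220.4, 210.2]
tool_rot: [3.126, 0.002, 0.451]
force: [0.7, -0.5, -0.9]
width: -0.0
[ 0.56  0.27 -0.08  2.17  0.05  0.68 -0.67]
```

```bash
python3 -m crank '[[[0,0,0,0,0,0.86],[0,0,0,0,0,0.86],[0,0,0,0,0,0.86],[0,0,0,0,0,0.86],[0,0,0,0,0,0.86],[0.93,0,0.4,0,0,0],[0.93,0,0.5,0,0,0],[0.93,0,0.5,0,0,0],[0.93,0,0.5,0,0,0],[0.93,0,0.5,0,0,0],[0.93,0,0.5,0,0,0],[0.93,0,0.5,0,0,0]]]'; python3 - <<'E'
from h import *
s=ctrl.read_state();print(s['qpos'].round(2),s['eef_pos'].round(1))
im=ctrl.get_image("top");print(tt(im,(471,37)),tt(im,(507.5,-160.5)))
E
```

```text
clock: 3.63
eef_pos: [545.4, -220.2, 113.0]
tool_rot: [3.122, -0.019, -0.013]
force: [0.7, -0.5, 0.3]
width: 0.1
[ 0.31  0.65  0.03  1.81 -0.01  0.65 -1.25] [ 545.4 -220.2  113. ]
(array([471.1,  36.1,  46.6]), 314, array([471.7,  37.1]), 29.6, array([467.8,  59.4,  68. ]), 12) (array([ 506.6, -159.8,   46.7]), 315, array([ 508. , -160.5]), 29.8, array([ 528.1, -169.3,   67.9]), 13)
```

```bash
python3 -m crank '[[[-0.25,0,0.9,0,0,0],[-0.25,0,0.9,0,0,0],[0,0,0,0,0,0]]]'
```

```text
clock: 3.93
eef_pos: [542.7, -218.8, 53.3]
tool_rot: [3.122, -0.028, -0.005]
force: [-1.5, -0.0, -0.5]
width: -0.1
```

```bash
python3 -m crank '[[[-0.45,0,0,0.19,-0.27,0],[0,0,0,0,0,0]]]'
```

```text
clock: 4.1
eef_pos: [528.3, -218.1, 52.7]
tool_rot: [-3.139, 0.004, -0.005]
force: [-1.1, -0.9, -0.9]
width: -0.0
```

```bash
python3 -m crank '[[[0,-0.4,0,0,0,0],[0,-0.45,0,0,0,0],[0,-0.5,0,0,0,0],[0,-0.5,0,0,0,0],[0,0.6,0,0,0,0]]]'; python3 - <<'E'
from h import *
for i in range(8):
    im=ctrl.get_image("top");t=tt(im,(507.5,-160.5));d=t[4][:2]-np.array([507.7,-160.5]) if t[4] is not None else None
    print(ctrl.read_state()['clock'],t,None if d is None else np.degrees(np.arctan2(d[1],d[0])).round(1))
save(im,"b1",(250,120,400,240),4)
print(ctrl.read_state()['eef_pos'])
E
```

```text
clock: 4.52
eef_pos: [534.3, -170.5, 58.4]
tool_rot: [-3.138, -0.008, -0.001]
force: [0.5, 0.4, 0.3]
width: -0.1
4.5667 (array([ 506.5, -159.9,   46.8]), 315, array([ 507.6, -160.2]), 29.9, array([ 526.8, -167.8,   63.6]), 5) -20.9
4.6167 (array([ 506.5, -159.9,   46.6]), 318, array([ 508. , -160.7]), 29.9, array([ 527.6, -169.1,   68.3]), 12) -23.4
4.6667 (array([ 506.5, -159.9,   46.5]), 313, array([ 507.8, -160.3]), 29.7, array([ 527.9, -169.3,   67.2]), 12) -23.5
4.7167 (array([ 506.5, -160. ,   46.6]), 309, array([ 507.8, -160.2]), 29.7, array([ 527.8, -169.2,   67.3]), 12) -23.4
4.7667 (array([ 506.7, -160. ,   46.6]), 316, array([ 508. , -160.6]), 29.7, array([ 527.4, -168.5,   67.4]), 10) -22.1
4.8167 (array([ 506.8, -160.1,   46.5]), 312, array([ 507.9, -160.6]), 29.8, array([ 527.6, -168.7,   66.5]), 10) -22.4
4.8667 (array([ 506.6, -160.1,   46.7]), 312, array([ 507.7, -160.7]), 29.9, array([ 527.6, -168.7,   66.7]), 10) -22.4
4.9167 (array([ 506.4, -159.8,   46.8]), 315, array([ 507.4, -160.5]), 29.9, array([ 527.3, -168.5,   67.7]), 10) -22.2
[ 532.41174865 -180.40964125   57.4742653 ]
```

View pics/b1.png

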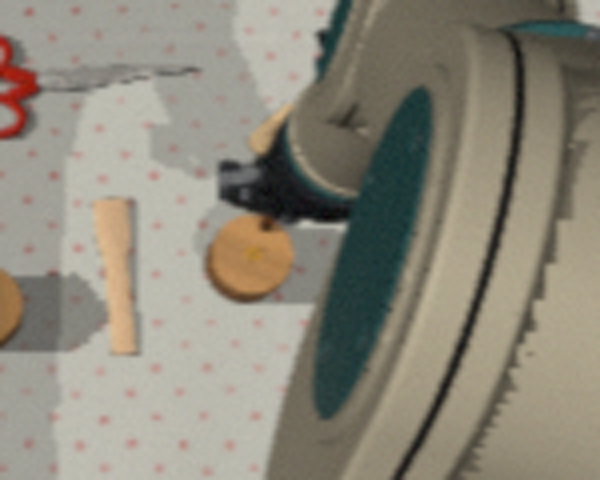

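```bash
python3 - <<'E'
from h import *
w=ctrl.get_image("wrist");save(w,"w2",s=1.4)
print(ctrl.read_state()['eef_pos'],w2px(w,(528,-169.5,70))*1.4,w2px(w,(507.7,-160.5,47))*1.4,w2px(w,ctrl.read_state()['eef_pos'])*1.4)
P=cloud(w);m=(P[...,2]>56)&(P[...,2]<75)&(np.hypot(P[...,0]-508,P[...,1]+160)<45);print(P[m].mean(0),m.sum())
E
```

```text
[ 532.37855278 -180.57762697   57.42950826] [335.11763381 340.30485522] [321.88375276 352.12078005] [359.400008   318.65468927]
[ 533.32788023 -170.282592     64.4633733 ] 150
```

View pics/w2.png

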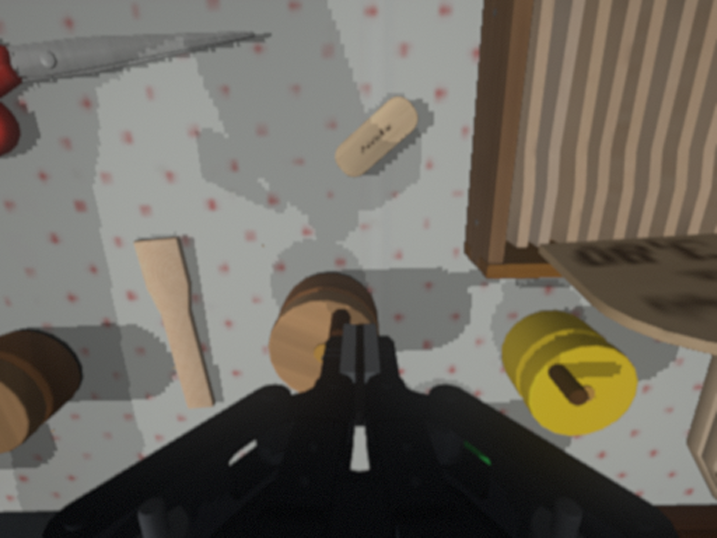

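```bash
cat >> h.py <<'E'
def watch(c,n=4):
    for i in range(n):
        s=ctrl.read_state();im=ctrl.get_image("top");t=tt(im,c);d=(t[4][:2]-np.array(c)) if t[4] is not None else np.zeros(2)
        print(s['clock'],s['eef_pos'].round(1),s['force'].round(1),t[2],t[3],t[4],t[5],np.degrees(np.arctan2(d[1],d[0])).round(1))
    return im
E
python3 -m crank '[[[0,-0.4,0,0,0,0],[0,-0.4,0,0,0,0]]]'; python3 - <<'E'
from h import *
im=watch((507.7,-160.5),5);save(im,"b2",(250,120,400,240),4)
E
```

```text
clock: 5.13
eef_pos: [532.4, -158.2, 57.3]
tool_rot: [3.138, -0.007, -0.017]
force: [0.3, 0.3, 0.6]
width: -0.1
5.1333 [ 532.4 -158.2   57.3] [0.3 0.3 0.6] [ 506.6 -153.9] 28.4 [ 525.  -170.    67.9] 3 -28.8
5.1833 [ 532.4 -154.6   57.2] [-0.9  2.7 -0.5] [ 505.7 -150. ] 26.9 [ 525.4 -167.5   66.1] 3 -21.6
5.2333 [ 532.5 -155.5   57.2] [-1.2  0.4 -0.7] [ 505.1 -152. ] 27.3 [ 525.8 -167.8   64.3] 3 -22.0
5.2833 [ 532.6 -157.    57.3] [-0.2  0.2  0.2] [ 506.9 -154. ] 29.1 [ 526.1 -168.6   65.4] 4 -23.8
5.3333 [ 532.6 -158.2   57.4] [0.7 0.6 0.3] [ 506.6 -153.8] 29.0 [ 525.3 -169.2   65.8] 4 -26.3
```

```bash
python3 -m crank '[[[0,0.9,0,0,0,0],[0,0.9,-0.5,0,0,0]]]'; python3 - <<'E'
from h import *
im=watch((507.7,-160.5),3);s=ctrl.get_image("scene");w=ctrl.get_image("wrist")
a=cv2.resize(im["color"][150:220,270:360],None,fx=4,fy=4,interpolation=cv2.INTER_CUBIC)
b=cv2.resize(s["color"][190:260,265:355],None,fx=4,fy=4,interpolation=cv2.INTER_CUBIC)
c=cv2.resize(w["color"],(374,280))
cv2.imwrite("pics/m1.png",np.hstack([a,b])[:,:,::-1]); 
cv2.imwrite("pics/m1.png",np.vstack([np.hstack([a,b]),np.hstack([c,np.zeros((280,346,3),np.uint8)])])[:,:,::-1])
E
```

```text
clock: 5.55
eef_pos: [530.9, -206.0, 70.3]
tool_rot: [-3.14, -0.002, -0.004]
force: [0.6, -0.3, -0.5]
width: -0.2
5.55 [ 530.9 -206.    70.3] [ 0.6 -0.3 -0.5] [ 508.  -160.8] 30.0 [ 528.6 -169.8   67. ] 12 -24.0
5.6 [ 532.9 -214.6   74.4] [ 1.  -5.5  1.7] [ 507.1 -160.4] 30.2 [ 528.1 -169.3   68. ] 13 -23.3
5.65 [ 533.3 -213.    73.9] [-0.7 -0.6  0.8] [ 507.6 -160.4] 29.8 [ 528.  -169.2   68.5] 13 -23.2
```

View pics/m1.png

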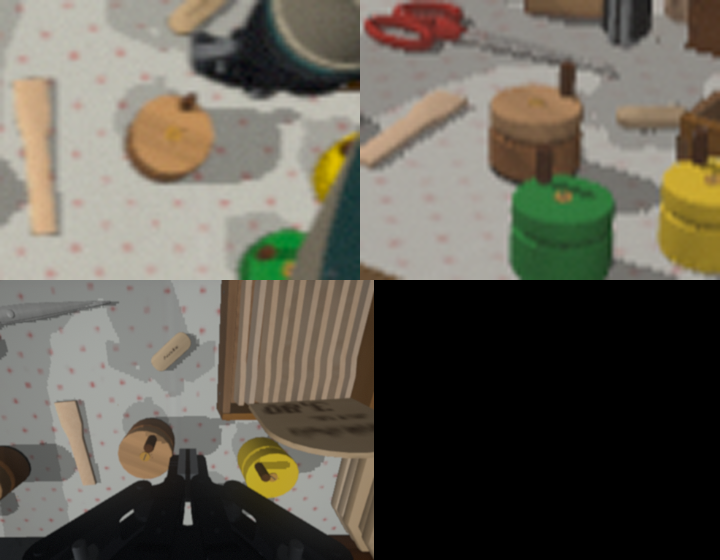

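```bash
python3 - <<'E'
from h import *
s=ctrl.get_image("scene");im=ctrl.get_image("top");w=ctrl.get_image("wrist");st=ctrl.read_state();p=st["eef_pos"];print(st["clock"],p)
for n,i in(("scene",s),("top",im),("wrist",w)): print(n,w2px(i,p),w2px(i,p+[0,0,75]))
P=cloud(s);m=(np.hypot(P[...,0]-533,P[...,1]+213)<90)&(P[...,2]>60)&(P[...,2]<200);v,u=np.where(m);print(m.sum(),P[m].min(0),P[m].max(0),u.min(),u.max(),v.min(),v.max())
P=cloud(w);v,u=318,257
for v in(230,240,250,260,280,300,320):print(v,w["depth"][v,255:263:2].round(),P[v,258].round())
save(s,"s2",s=1.5)
E
```

```text
5.95 [ 532.45209728 -205.33777444   71.92091343]
scene [328.48253267 207.63185551] [330.10811633 180.2300373 ]
top [329.18536317 172.80111734] [335.36530036 166.34944863]
wrist [256.42426546 227.47540912] [255.92596892 311.14951432]
1164 [ 489.3350948  -290.58951209   60.41115791] [ 556.96966661 -144.59713439  199.88231608] 308 362 159 226
230 [262. 264. 261. 262.] [ 493. -206.    1.]
240 [145. 145. 145. 145.] [ 543. -206.  108.]
250 [134. 135. 136. 136.] [ 543. -206.  117.]
260 [127. 127. 127. 127.] [ 543. -206.  126.]
280 [126. 126. 126. 119.] [ 535. -206.  130.]
300 [130. 130. 130. 117.] [ 523. -206.  130.]
320 [297. 297. 297. 298.] [ 383. -206.    0.]
```

View pics/s2.png

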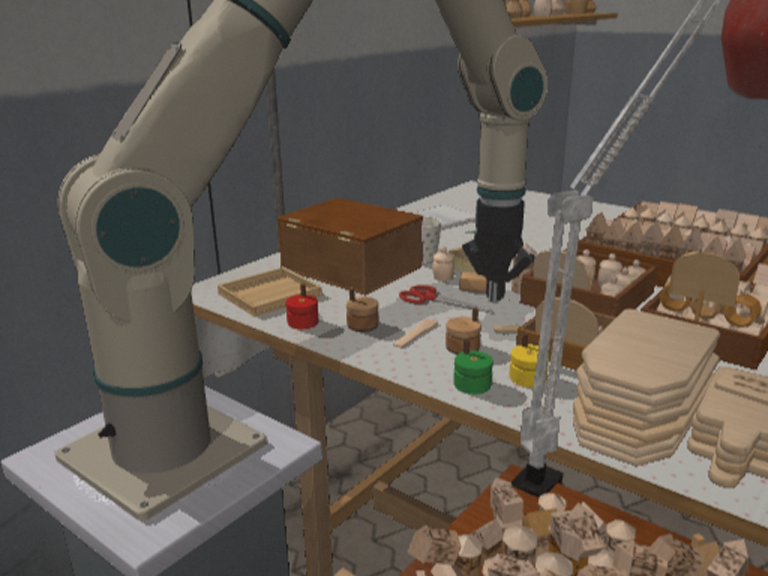

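```bash
python3 - <<'E'
from h import *
s=ctrl.get_image("scene");P=cloud(s);w=ctrl.get_image("wrist");Q=cloud(w);st=ctrl.read_state();print(st["eef_pos"],st["width"],st["tool_rot"])
for v in range(184,208,2): print(v,[P[v,u].round().tolist() for u in(326,328,330,332)])
R=np.array(w["R"]);print("campos",-R.T@np.array(w["t"]))
for v in range(226,250,2): print(v,[(int(u),int(w["depth"][v,u])) for u in(245,250,254,257,260,265,270)])
E
```

```text
[ 532.50965354 -205.60316248   71.96008346] 0.46355215692736573 [-3.14064291 -0.00581909 -0.00556875]
184 [[517.0, -203.0, 141.0], [525.0, -204.0, 139.0], [519.0, -213.0, 143.0], [523.0, -216.0, 143.0]]
186 [[518.0, -203.0, 136.0], [530.0, -202.0, 131.0], [518.0, -214.0, 138.0], [522.0, -218.0, 138.0]]
188 [[523.0, -200.0, 128.0], [521.0, -207.0, 130.0], [521.0, -213.0, 132.0], [518.0, -220.0, 134.0]]
190 [[521.0, -202.0, 123.0], [519.0, -208.0, 126.0], [519.0, -214.0, 127.0], [525.0, -216.0, 126.0]]
192 [[520.0, -203.0, 119.0], [520.0, -208.0, 120.0], [523.0, -212.0, 120.0], [526.0, -216.0, 120.0]]
194 [[522.0, -202.0, 112.0], [523.0, -207.0, 114.0], [521.0, -213.0, 116.0], [527.0, -216.0, 114.0]]
196 [[522.0, -202.0, 107.0], [523.0, -207.0, 108.0], [524.0, -212.0, 109.0], [527.0, -216.0, 109.0]]
198 [[521.0, -203.0, 102.0], [522.0, -208.0, 103.0], [521.0, -214.0, 105.0], [525.0, -218.0, 104.0]]
200 [[nan, nan, nan], [523.0, -208.0, 97.0], [524.0, -213.0, 98.0], [527.0, -217.0, 98.0]]
202 [[705.0, -100.0, -1.0], [709.0, -105.0, -1.0], [526.0, -212.0, 92.0], [718.0, -114.0, -2.0]]
20
[... 610 characters left out ...]
150), (250, 151), (254, 150), (257, 150), (260, 151), (265, 151), (270, 264)]
236 [(245, 148), (250, 149), (254, 148), (257, 147), (260, 148), (265, 148), (270, 264)]
238 [(245, 146), (250, 146), (254, 146), (257, 146), (260, 146), (265, 146), (270, 264)]
240 [(245, 145), (250, 145), (254, 144), (257, 144), (260, 145), (265, 144), (270, 152)]
242 [(245, 142), (250, 143), (254, 142), (257, 143), (260, 142), (265, 142), (270, 150)]
244 [(245, 141), (250, 141), (254, 141), (257, 141), (260, 140), (265, 140), (270, 149)]
246 [(245, 139), (250, 138), (254, 139), (257, 139), (260, 139), (265, 139), (270, 147)]
248 [(245, 136), (250, 137), (254, 136), (257, 137), (260, 137), (265, 136), (270, 145)]
```

```bash
python3 -m crank '[[[-0.1,0,0.6,0,0,0],[0,0,0.6,0,0,0],[0,0,0,0,0,0]]]'
```

```text
clock: 6.3
eef_pos: [531.2, -204.1, 35.8]
tool_rot: [-3.141, -0.009, -0.003]
force: [-0.1, 0.2, -0.2]
width: -0.1
```

```bash
python3 -m crank '[[[0,-0.3,0,0,0,0],[0,-0.45,0,0,0,0],[0,-0.5,0,0,0,0],[0,-0.4,0,0,0,0],[0,0.8,0,0,0,0],[0,0.8,0,0,0,0]]]'; python3 - <<'E'
from h import *
im=watch((507.7,-160.5),10);save(im,"b3",(250,120,400,240),4)
E
```

```text
clock: 6.8
eef_pos: [533.5, -188.7, 38.3]
tool_rot: [-3.136, -0.01, 0.01]
force: [0.2, -0.7, 0.6]
width: -0.3
6.8 [ 533.5 -188.7   38.3] [ 0.2 -0.7  0.6] [ 511. -160.] 30.0 [ 522.7 -163.7   69.7] 26 -12.0
6.85 [ 533.8 -194.3   38.5] [ 0.8 -4.1  0.5] [ 510.8 -159.9] 30.1 [ 523.3 -159.8   70.5] 19 2.6
6.9 [ 533.4 -193.3   38.4] [0.7 0.3 0.7] [ 510.8 -159.8] 29.9 [ 522.7 -166.7   69. ] 24 -22.5
6.95 [ 533.2 -191.5   38.1] [-0.2  1.2 -0.7] [ 510.8 -159.9] 30.0 [ 522.5 -167.8   70.6] 24 -26.3
7.0 [ 533.  -190.3   37.9] [-0.1 -0.2  1.1] [ 511.  -159.8] 29.9 [ 522.7 -164.8   69.1] 24 -16.0
7.05 [ 532.9 -189.7   37.7] [0.3 0.6 0.3] [ 511.1 -159.9] 29.9 [ 522.4 -163.3   70.2] 23 -10.8
7.1 [ 532.8 -189.6   37.6] [ 0.8 -0.2  0.6] [ 510.9 -159.8] 29.9 [ 522.5 -162.    69.5] 22 -5.8
7.15 [ 532.8 -189.7   37.5] [ 0.2  0.2 -0.3] [ 510.5 -159.7] 30.0 [ 522.4 -161.1   68.9] 23 -2.3
7.2 [ 532.8 -190.    37.4] [0.4 0.2 0.1] [ 510.5 -159.3] 29.7 [ 522.7 -159.8   68.1] 20 2.7
7.25 [ 532.8 -190.3   37.4] [-0.   0.2 -0.6] [ 511.  -159.8] 29.8 [ 522.6 -160.2   67.8] 24 1.2
```

```bash
cat >> h.py <<'E'
def dow(im,c,r=31):
    P=cloud(im);m=(np.hypot(P[...,0]-c[0],P[...,1]-c[1])<r)&(P[...,2]>57)&(P[...,2]<76)
    W=P[m]
    if not len(W): return None
    d=np.median(W,0)[:2]-c;return len(W),np.median(W,0).round(1),round(float(np.hypot(*d)),1),round(float(np.degrees(np.arctan2(d[1],d[0]))),1)
E
python3 -m crank '[[[0,0.6,-0.6,0,0,0],[0,0.4,-1,0,0,0],[0,0,-1,0,0,0]]]'
python3 - <<'E'
from h import *
for i in range(4):
    im=ctrl.get_image("top");s=ctrl.get_image("scene");print(ctrl.read_state()["clock"],dow(im,(510.8,-159.8)),dow(s,(510.8,-159.8)),tt(s,(510.8,-159.8))[2:4])
E
```

```text
clock: 7.55
eef_pos: [527.8, -217.2, 110.9]
tool_rot: [-3.13, 0.005, 0.011]
force: [-0.1, -0.9, -0.0]
width: 0.0
7.65 (12, array([ 521.8, -139.2,   68.6]), 23.3, 61.9) (18, array([ 521.6, -143.2,   63.7]), 19.8, 56.9) (array([ 509.8, -162.8]), 31.5)
7.75 (12, array([ 522. , -139.1,   70. ]), 23.5, 61.7) (20, array([ 520.6, -143.5,   63.4]), 19.0, 59.0) (array([ 510.2, -163.6]), 30.8)
7.85 (11, array([ 521.7, -139.2,   66.5]), 23.3, 62.2) (19, array([ 520.2, -144.3,   64.2]), 18.1, 58.8) (array([ 508.5, -162.2]), 31.7)
7.95 (11, array([ 521.1, -139.3,   69.4]), 23.0, 63.2) (19, array([ 520.9, -143.9,   64.7]), 18.8, 57.6) (array([ 510.7, -164.9]), 32.6)
```

```bash
python3 -m crank '[[[-0.35,-0.93,0,0,0,0],[-0.35,-0.93,0,0,0,0],[-0.35,-0.93,0,0,0,0],[-0.35,-0.93,0,0,0,0],[-0.35,-0.93,0,0,0,0],[-0.35,-0.93,0,0,0,0],[-0.35,-0.93,0,0,0,0],[-0.35,-0.93,0,0,0,0],[-0.35,-0.93,0,0,0,0],[-0.35,-0.9,0,0,0,0],[0,0,0,0,0,0]]]'; python3 -c "
from h import *
s=ctrl.read_state();print(s['qpos'].round(2))
im=ctrl.get_image('scene');print(dow(im,(471.5,37)))"
```

```text
clock: 8.87
eef_pos: [409.6, 72.1, 104.3]
tool_rot: [-3.131, 0.02, 0.01]
force: [-0.7, 0.2, 0.5]
width: -0.2
[-0.25  0.51  0.04  2.23 -0.08  0.42 -1.71]
(14, array([466.3,  55.7,  63.6]), 19.4, 105.4)
```

```bash
python3 -m crank '[[[0.2,0.13,0.77,0,0.19,0],[0.15,0.12,0.77,0,0,0],[0.15,0.12,0.75,0,0,0],[0,0,0,0,0,0]]]'
```

```text
clock: 9.25
eef_pos: [427.6, 58.2, 34.5]
tool_rot: [-3.134, 0.003, 0.011]
force: [0.7, 0.6, 0.6]
width: 0.1
```

```bash
python3 -m crank '[[[0.3,-0.1,0,0,0,0],[0.4,-0.05,0,0,0,0],[0.45,0,0,0,0,0],[0.3,0,0,0,0,0],[-0.8,0,0,0,0,0],[-0.8,0,0,0,0,0]]]'; python3 - <<'E'
from h import *
for i in range(9):
    im=ctrl.get_image("top");c=tt(im,(471.5,37))[2:4];st=ctrl.read_state();print(st["clock"],st["eef_pos"].round(),c,dow(im,(471.5,37)))
s=ctrl.get_image("scene");print(dow(s,(471.5,37)))
E
```

```text
clock: 9.75
eef_pos: [435.4, 58.0, 32.0]
tool_rot: [-3.138, -0.005, 0.002]
force: [3.7, 0.9, -0.8]
width: -0.2
9.8 [428.  58.  32.] (array([471.3,  11.1]), 10.0) (1, array([479.4,  12.5,  58.8]), 25.7, -72.1)
9.85 [430.  58.  32.] (array([468.4,  11.1]), 13.5) (4, array([469.1,  11.1,  68.1]), 26.0, -95.2)
9.9 [433.  58.  32.] (array([470.1,  11.1]), 12.0) (3, array([460.2,  12.6,  68. ]), 26.9, -114.8)
9.95 [435.  58.  32.] (array([472.7,  11.9]), 11.8) None
10.0 [435.  58.  32.] (array([474.3,  12.5]), 13.2) None
10.05 [436.  59.  32.] (array([475.8,  11.1]), 11.8) None
10.1 [435.  59.  32.] (array([475.6,  11.1]), 11.5) None
10.15 [435.  59.  32.] (array([474.4,  12.5]), 13.2) None
10.2 [435.  59.  32.] (array([474.5,  12.5]), 13.2) None
(15, array([479.4,  53.8,  64.5]), 18.6, 64.8)
```

```bash
python3 -m crank '[[[-0.6,0,-0.3,0,0,0],[0,0,-1,0,0,0],[0,0.9,-1,0,0,0],[0,0.9,-1,0,0,0],[0,0.9,0,0,0,0],[0,0.9,0,0,0,0],[0,0.9,0,0,0,0]]]' -1; python3 - <<'E'
from h import *
for i in range(4):
    s=ctrl.get_image("scene");im=ctrl.get_image("top");st=ctrl.read_state();print(st["clock"],st["eef_pos"].round(),tt(im,(471.5,37))[2:4],dow(im,(471.5,37)),dow(s,(471.5,37)))
print(tt(im,(510.8,-159.8)),dow(im,(510.8,-159.8)))
save(im,"t3",(120,120,400,270),2.8)
E
```

```text
clock: 10.83
eef_pos: [421.4, -74.7, 133.0]
tool_rot: [-3.135, -0.004, 0.019]
force: [0.9, 1.4, -0.4]
width: 83.3
10.9333 [421. -79. 133.] (array([471.2,  36.9]), 29.7) (12, array([473.3,  59.4,  68.4]), 22.5, 85.5) (18, array([462.6,  56.1,  62. ]), 21.0, 115.0)
11.0333 [420. -74. 132.] (array([471. ,  36.6]), 29.8) (11, array([489. ,  49.5,  69. ]), 21.5, 35.6) (14, array([479.6,  53.5,  65.4]), 18.4, 64.0)
11.1333 [420. -73. 132.] (array([471.2,  37. ]), 29.5) (12, array([493.5,  32.5,  68.2]), 22.4, -11.7) (18, array([491.7,  39.7,  62.9]), 20.3, 7.7)
11.2333 [420. -72. 132.] (array([471.6,  37.1]), 29.8) (11, array([483.6,  18.2,  68.2]), 22.3, -57.3) (17, array([488.9,  21.6,  63.2]), 23.2, -41.5)
(array([nan, nan, nan]), 0, array([0., 0.]), 0.0, None, 0) Noneh.py:24: RuntimeWarning: Mean of empty slice.
  return D.mean(0).round(1),len(D),np.round(cc[0],1),round(cc[1],1),W.mean(0).round(1) if len(W) else None,len(W)
  ret = um.true_divide(
```

View pics/t3.png

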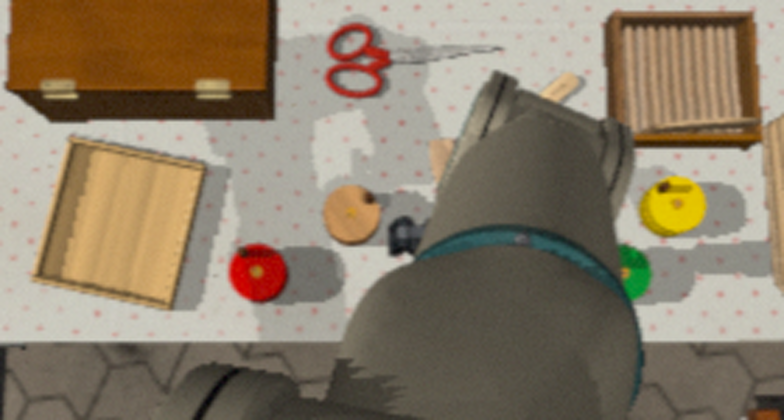

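A (px ≈(245,196)) is still coasting 1.5 s after its push, so it runs freely. B (px ≈(313,184)) stopped at once, at 62° after about 86° of turn, so it binds. Next I'll pick up B.

```bash
python3 -m crank '[[[0.76,0.72,0,0,0,0],[0.76,0.72,0,0,0,0],[0.76,0.72,0,0,0,0],[0.7,0.68,0,0,0,0],[0,0,0,0,0,0]]]'; python3 - <<'E'
from h import *
for k in range(2):
    w=ctrl.get_image("wrist");s=ctrl.get_image("scene");st=ctrl.read_state();print(st["eef_pos"],st["tool_rot"])
P=cloud(w);D=P[(np.hypot(P[...,0]-511,P[...,1]+160)<50)&(P[...,2]>42)&(P[...,2]<52)]
print(len(D),D.mean(0),cv2.minEnclosingCircle(D[:,:2].astype(np.float32)),dow(w,(511,-160)),dow(s,(511,-160)))
m=(np.hypot(P[...,0]-st["eef_pos"][0],P[...,1]-st["eef_pos"][1])<70)&(P[...,2]>90)
v,u=np.where(m);print("tipz",np.percentile(P[m][:,2],[0,1,5]));
Z=P[m];L=Z[Z[:,2]<np.percentile(Z[:,2],5)];print("tips",[L[L[:,1]>st["eef_pos"][1]].mean(0),L[L[:,1]<st["eef_pos"][1]].mean(0)])
E
```

```text
clock: 11.65
eef_pos: [513.4, -150.1, 129.0]
tool_rot: [-3.13, 0.005, 0.035]
force: [1.2, -0.1, 0.1]
width: 85.5
[ 508.83736485 -145.95512657  128.31771939] [-3.1254545   0.01111001  0.03708384]
[ 507.28231998 -144.83604615  128.41834902] [-3.12438496  0.01251414  0.03783319]
2764 [ 512.96691471 -161.36643414   47.22781176] ((511.7501525878906, -160.24508666992188), 29.921232223510742) (138, array([ 525.1, -140.7,   69.7]), 23.9, 53.8) (19, array([ 520.5, -143.3,   62.9]), 19.2, 60.2)
tipz [161.56890677 168.56790635 181.98191271]
tips [array([ 511.85637346, -101.39460633,  173.97445979]), array([ 515.36270741, -191.86310665,  173.47970084])]
```

```bash
python3 -m crank '[[[0.15,0.46,0,-0.17,0.12,0.3],[0,0,0.7,0,0,0],[0,0,0.7,0,0,0],[0,0,0.5,0,0,0],[0,0,0,0,0,0],[0,0,0,0,0,0]]]'
```

```text
clock: 12.35
eef_pos: [511.0, -157.1, 71.0]
tool_rot: [3.137, -0.003, 0.004]
force: [0.2, 0.0, -0.3]
width: 85.2
```

```bash
python3 -m crank '[[[0,0.06,0.7,0,0,0],[0,0,0.7,0,0,0],[0,0,0.6,0,0,0],[0,0,0.4,0,0,0],[0,0,0,0,0,0]]]'
```

```text
clock: 12.77
eef_pos: [515.1, -160.5, 2.5]
tool_rot: [3.132, -0.013, 0.003]
force: [0.1, -0.4, -1.6]
width: 85.3
```

```bash
python3 -m crank '[[[-0.15,-0.05,0.35,0,-0.12,0],[0,0,0,0,0,0]]]'; python3 -m crank '[[[0,0,0,0,0,0],[0,0,0,0,0,0],[0,0,0,0,0,0],[0,0,0,0,0,0],[0,0,0,0,0,0],[0,0,0,0,0,0]]]' 1
```

```text
clock: 12.93
eef_pos: [511.3, -159.3, -6.9]
tool_rot: [3.131, -0.002, 0.002]
force: [0.2, 0.5, -0.2]
width: 85.7
clock: 13.43
eef_pos: [512.0, -159.6, -4.2]
tool_rot: [3.13, -0.004, 0.003]
force: [-0.4, -0.6, -5.6]
width: 58.1
```

```bash
python3 -m crank '[[[0,0,-0.4,0,0,0],[0,0,-0.6,0,0,0],[0,0,-0.8,0,0,0],[0,0,-0.8,0,0,0],[0,0,-0.8,0,0,0],[0,0,-0.8,0,0,0],[0,0,-0.5,0,0,0],[0,0,0,0,0,0]]]'; python3 - <<'E'
from h import *
s=ctrl.get_image("scene");P=cloud(s);st=ctrl.read_state();print(st["force"],st["width"])
m=(np.hypot(P[...,0]-512,P[...,1]+160)<34)&(P[...,2]>20);print(m.sum(),np.percentile(P[m][:,2],[1,5,50]))
E
```

```text
clock: 14.1
eef_pos: [507.4, -156.1, 144.5]
tool_rot: [3.134, 0.004, 0.002]
force: [0.7, 0.4, -5.7]
width: 58.2
[-0.56529313 -1.1986611  -5.42139947] 57.78898889042361
1834 [151.97001325 165.02903639 275.35649118]
```

```bash
python3 -m crank '[[[-0.08,-0.5,0,0,0,0],[-0.08,-0.8,0,0,0,0],[-0.08,-0.9,0,0,0,0],[-0.08,-0.9,0,0,0,0],[-0.08,-0.9,0,0,0,0],[-0.08,-0.9,0,0,0,0],[-0.08,-0.9,0,0,0,0],[-0.08,-0.9,0,0,0,0],[-0.08,-0.9,0,0,0,0],[-0.08,-0.9,0,0,0,0]]]'; python3 -c "
from h import *
s=ctrl.read_state();print(s['qpos'].round(2))"
```

```text
clock: 14.98
eef_pos: [473.2, 100.3, 131.1]
tool_rot: [3.126, 0.023, -0.015]
force: [0.1, 0.5, -5.8]
width: 58.4
[-0.52  0.55  0.35  2.04 -0.3   0.63 -1.55]
```

```bash
python3 -m crank '[[[0,-0.9,0,0.15,0.2,0],[0,-0.9,0,0,0,0],[-0.05,-0.9,0,0,0,0],[-0.05,-0.9,0,0,0,0],[-0.05,-0.8,0,0,0,0],[-0.05,-0.6,0,0,0,0],[0,-0.3,0,0,0,0],[0,0,0,0,0,0],[0,0,0,0,0,0]]]'; python3 -c "
from h import *
s=ctrl.read_state();print(s['qpos'].round(2))
im=ctrl.get_image('top')
P=cloud(im);m=(abs(P[...,0]-466)<110)&(abs(P[...,1]-279)<110)&(P[...,2]>14)&(P[...,2]<26);print(m.sum(),P[m][:,:2].min(0),P[m][:,:2].max(0))"
```

```text
clock: 15.73
eef_pos: [455.9, 271.8, 118.6]
tool_rot: [3.135, 0.023, -0.003]
force: [0.3, -1.5, -5.3]
width: 57.9
[-0.82  0.62  0.35  1.92 -0.34  0.67 -1.82]
382 [373.58880078 195.44827072] [556.91448071 373.8014312 ]
```

```bash
python3 -m crank '[[[0.3,-0.25,0.4,0.06,0.22,0],[0.1,0,0.8,0,0,0],[0,0,0.8,0,0,0],[0,0,0.7,0,0,0],[0,0,0.4,0,0,0],[0,0,0,0,0,0],[0,0,0,0,0,0]]]'
```

```text
clock: 16.37
eef_pos: [472.8, 264.5, 23.0]
tool_rot: [3.135, -0.004, -0.021]
force: [0.3, 0.5, -5.5]
width: 58.1
```

```bash
python3 -m crank '[[[-0.2,-0.5,0,0,0,-0.2],[0,0,0.3,0,0,0],[0,0,0.2,0,0,0],[0,0,0,0,0,0],[0,0,0,0,0,0]]]'
```

```text
clock: 16.78
eef_pos: [471.2, 275.7, 11.2]
tool_rot: [3.136, -0.009, -0.007]
force: [-0.1, 0.2, -6.0]
width: 58.0
```

```bash
python3 -m crank '[[[0,0,0.15,0,-0.08,0],[0,0,0.12,0,0,0],[0,0,0,0,0,0]]]'
```

```text
clock: 17.03
eef_pos: [472.6, 275.2, 4.0]
tool_rot: [3.137, -0.002, -0.008]
force: [-0.2, 0.6, -5.3]
width: 58.1
```

```bash
python3 -m crank '[[[0,0,0.12,0,0,0],[0,0,0,0,0,0]]]'
```

```text
clock: 17.2
eef_pos: [473.7, 275.5, 1.5]
tool_rot: [3.138, -0.004, -0.009]
force: [-0.6, -1.4, -5.9]
width: 58.2
```

```bash
python3 -m crank '[[[0,0,0.12,0,0,0],[0,0,0.05,0,0,0]]]'
```

```text
clock: 17.37
eef_pos: [474.0, 275.6, 1.4]
tool_rot: [3.141, -0.004, -0.009]
force: [-1.7, -2.1, 2.0]
width: 58.0
```

```bash
python3 -m crank '[[[0,0,0.1,0,0,0],[0,0,0,0,0,0]]]'
```

```text
clock: 17.53
eef_pos: [474.3, 275.7, 2.3]
tool_rot: [-3.14, -0.005, -0.009]
force: [-0.1, 0.4, -6.5]
width: 58.0
```

```bash
python3 -m crank '[[[0,0,0.12,0,0,0]]]'; python3 -m crank '[[[0,0,0,0,0,0],[0,0,0,0,0,0],[0,0,0,0,0,0],[0,0,0,0,0,0],[0,0,0,0,0,0],[0,0,-0.4,0,0,0],[0,0,-0.9,0,0,0],[0,0,-0.9,0,0,0],[0,0,-0.9,0,0,0],[0,0,-0.9,0,0,0]]]' -1; python3 - <<'E'
from h import *
s=ctrl.read_state();print(s["qpos"].round(2))
im=ctrl.get_image("top");print(tt(im,(473,276))[2:],dow(im,(473,276)),tt(im,(471.5,37))[2:])
E
```

```text
clock: 17.62
eef_pos: [475.0, 276.3, 1.0]
tool_rot: [-3.138, -0.006, -0.009]
force: [-9.4, -3.9, 56.7]
width: 58.2
clock: 18.45
eef_pos: [472.1, 273.9, 121.9]
tool_rot: [3.14, 0.001, -0.011]
force: [1.1, -0.1, 0.3]
width: 85.2
[-0.82  0.63  0.37  1.9  -0.34  0.67 -1.82]
(array([473.5, 276.3]), 29.9, array([475.7, 282. ,  58.7]), 9) (3, array([481.8, 294.3,  64.4]), 20.3, 64.2) (array([471.3,  37. ]), 29.6, array([448.2,  41.6,  67.7]), 12)
```

```bash
python3 -m crank '[[[0,0,-0.9,0,0,0],[0,0,-0.9,0,0,0],[0,0.9,-0.5,0,0,0],[0,0.9,0,0,0,0],[0,0.9,0,0,0,0],[0,0.9,0,0,0,0],[0,0.9,0,0,0,0],[0,0.9,0,0,0,0],[0,0.9,0,0,0,0],[0,0,0,0,0,0],[0,0,0,0,0,0]]]'; python3 - <<'E'
from h import *
im=ctrl.get_image("top");print(ctrl.read_state()["eef_pos"]);print(tt(im,(473,276))[2:],dow(im,(473,276)),tt(im,(471.5,37))[2:])
s=ctrl.get_image("scene")
a=cv2.resize(im["color"][150:270,120:270],(600,480))[:,:400];b=cv2.resize(s["color"][160:260,130:290],(640,400))
cv2.imwrite("pics/f.png",cv2.resize(np.hstack([a[:400],b[:,:400]]),(800,400))[:,:,::-1])
E
```

```text
clock: 19.42
eef_pos: [474.8, 81.2, 207.7]
tool_rot: [-3.13, -0.02, -0.007]
force: [-0.8, 0.4, -0.7]
width: 85.2
[474.86750043  80.7160037  207.73250927]
(array([0., 0.]), 0.0, None, 0) None (array([471.5,  37. ]), 29.6, array([448.3,  41.6,  67.4]), 12)h.py:24: RuntimeWarning: Mean of empty slice.
  return D.mean(0).round(1),len(D),np.round(cc[0],1),round(cc[1],1),W.mean(0).round(1) if len(W) else None,len(W)
  ret = um.true_divide(
```

View pics/f.png

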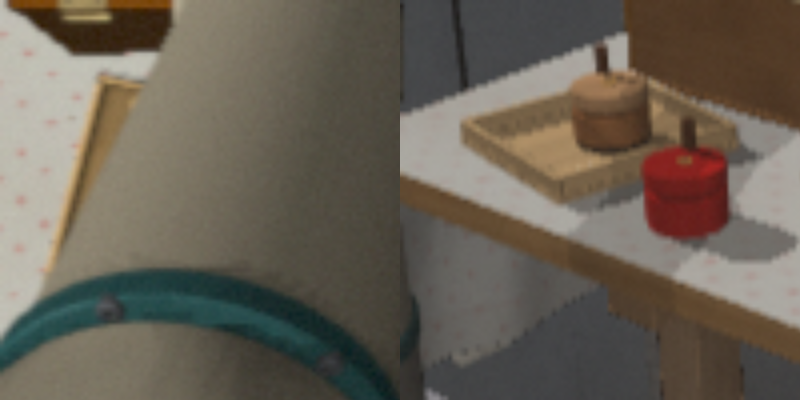

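```bash
python3 - <<'E'
from h import *
s=ctrl.get_image("scene");P=cloud(s);m=(np.hypot(P[...,0]-473.5,P[...,1]-276)<26)&(P[...,2]>45)&(P[...,2]<58);print(np.median(P[m],0),P[m][:,2].std())
print(ctrl.finish_job())
E
```

```text
[472.95854192 276.09929876  50.69583655] 1.768890493881598
the job is handed in; nothing more can be done
None
```

The binding turntable now stands in the tray, and the free-running one is still where it was. The job was handed in at about 20 s on the robot's clock, with the gripper touching nothing.

- **Which binds:** The turntable near (508, -160) turned about 86° under its dowel and stopped at once, so it binds. The one near (471, 37) was still turning more than a second after its push, so it runs freely. By the last check it had come to rest, still at (471, 37).
- **Placing:** I gripped the binding one across foot and disc and set it down near the tray's middle. The last pictures show it upright at about (473, 276). Its disc top reads about 51 mm by depth, where 53 mm is expected on the tray floor.

Some things did not go cleanly:

- **Missed pushes:** The first two pushes at the binding turntable passed over its dowel. The real fingertips stand about 20 mm higher than the reported position. I corrected for that from then on.
- **Shifted turntable:** The push that worked slid the binding turntable about 3 mm.
- **Set-down force:** Setting it in the tray gave a short wrist force of about 57 N, under the 120 N limit.
- **Top view blocked:** The arm hid the tray from the top camera in the final check. The final check used the scene camera. A top view just after release had also put it at about (473, 276).

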